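# Clamp the filter canister onto the fume extractor

### The job

Swing the open half of the hinged clamp ring shut so that it pushes the filter canister's flange home over the port, and press it firm. Then swing the latch lever round clockwise until its hook has drawn the ring tight on the flanges: a push of about 8 N at the lever's post, and no farther, for over-tightening cracks the canister. Leave the ring latched with the canister upright, and do not move the things standing around.

Things in the scene. Friction and masses are not known exactly. Their poses are not given: they have to be found in the camera images.
- port: Grey fume-extractor housing, fixed, 220 x 250 x 45 mm high, with an upright flanged aluminium port (flange 80 mm wide, its top 66 mm up) and the fixed half of the steel clamp ring on the port's +x side. Origin: on the table under the port's axis. In its frame the ring's hinge is at (0, +60) mm, the latch pivot at (20, -98) mm.
- canister: Loose white filter canister, 0.3 to 0.65 kg: flange 80 mm across and 6 mm thick, body 50 mm across, 64 mm high in all. Origin: centre of its underside. It stands upright on the port's flange, 9 to 14 mm off to the open side; pushed home it sits within 7 mm of the port's axis (how far, depends on a worn nylon liner).
- jaw (a joint): Swinging half of the clamp ring (rad), vertical hinge: 0.6 to 1.0 at the start (open), falls as it closes (turning counter-clockwise from above). A sprung roller on it touches the canister, slides it home against the liner (1 to 4 N at the post) and goes firm somewhere between 0.04 and 0.17 (then about 2 N more for each 0.01 rad): press to about 8 N at the post. It stays where it is left; angles below 0 are possible.
- lever (a joint): Latch lever with a spiral hook (rad), vertical pivot: 0 to 0.12 at the start (open), grows as it turns clockwise from above, stop at 2.4. Its hook catches a pin on the jaw (if the jaw was not pressed firm, the hook's tip can miss or jam on it) and draws it tighter the farther it turns. It is tight anywhere from about 0.9 to 2.1, not foreseeable: feel the force. It stays where it is left.
- jaw_hinge (a point): On the jaw's hinge axis.
- pull_post (a point): Centre of the top of the black upright round post on the jaw, 14 mm thick, free over 46 mm below its top, its top 125 mm above the table, 125 mm from jaw_hinge; push or hook it to swing the jaw.
- lever_hinge (a point): On the lever's pivot axis.
- lever_post (a point): Centre of the top of the black upright round post on the lever, 14 mm thick, free over 40 mm below its top, its top 133 mm above the table, 52 mm from lever_hinge; push it square to its arm. Free swing takes 0 to 2 N; once the hook bites the force rises by about 2 to 4 N for each 0.1 rad; about 8 N is properly tight, 12 N too much.
- spool: Bystander: filament spool lying flat, 150 mm across, 50 mm high. Origin: centre of its underside.
- jar: Bystander: small clear jar with black cap, 52 mm across, 75 mm high. Origin: centre of its underside.
- tin: Bystander: small steel tin, 44 mm across, 28 mm high. Origin: centre of its underside.
Not all that is in view belongs to the job. There is more than one size of the canister; the job needs the middle-sized.

How it is judged:
On the way:
1. the ring has been swung shut on the canister (value of joint jaw below 0.2 rad), for 0.2 s.
At the end, for the whole second after the job is handed in: The ring is shut (below 0.2 rad) and latched (lever past 0.6 rad, still), and squeezes the canister with 12 to 36 N; the canister is upright within 0.06 rad and within 8.5 mm of the port's axis (contact force between jaw and canister above 12 N and value of joint lever above 0.6 rad and value of joint jaw below 0.2 rad and velocity of joint lever below 0.05 rad/s and horizontal distance between canister and port below 0.0085 m and angle between canister's own z axis and vertical below 0.06 rad); the robot touches nothing.
It fails at once if the clamp squeezes the canister with more than 36 N (contact force between jaw and canister above 36 N).
It fails at once if a bystander is moved by more than 15 mm (distance of any of spool, jar, tin from where it was at the start of the episode above 0.015 m).
It also fails if it takes over 72 s, if anything falls off the work surface, if the arm or the gripper's body presses on something with over 40 N, if the wrist force passes 120 N, or if a joint passes its speed limit or range.

### The arm

A 6-joint arm with a two-finger parallel gripper is mounted at the origin on the work surface. World frame = base frame: x ahead of the robot, y to its left, z up, the work surface at z = 0. Lengths are in m, angles in rad, forces in N, time in s.
With the tool pointing down it reaches from about 0.375 to 0.925 m from the base axis. Payload 5.7 kg.
Tool frame: the origin (TCP) lies at the very end of the fingers, on their centre line; the grasp point (between the pads) lies 19 mm behind it; z points along the fingers, y is the direction in which the jaws open and shut (so a half turn about z gives the same grasp; the last joint's range is limited). The gripper opens to 85 mm and grips with 20 to 120 N. Pads are 22 mm wide; open, the fingers measure 114 mm over their backs; the gripper's body (76 mm by 85 mm) begins 54 mm behind the grasp point. The pads swing forward as they close: fully open they stand 13 mm farther back than shut.
Start: joints at [-1.232, 0.359, 1.51, -0, 1.272, -0.115], TCP at [0.263, -0.539, 0.231] pointing down, gripper open.
Joint ranges: [-2.97, 2.97], [-1.01, 2.36], [0.21, 2.38], [-0.96, 4.11], [0.2, 2.71], [-2.98, 2.98]. Speed limits (rad/s): [2.39, 2.39, 3.14, 3.14, 3.14, 3.14].

### API

Orientations are given as a unit quaternion [w, x, y, z].
In Python, from workcell import env gives the robot as it stands. The module is installed in compiled form; this text tells all that it offers.
- The arm moves only by the tool jog_arm, never from a script. Its argument "rows" is text: rows parted by semicolons, each of 7 numbers parted by spaces: the turn, a rotation vector about the tool's x, y, z in rad, then the shift along the tool's x, y, z in m, then the gripper command: -1 is shut, 1 is fully open, values between are in proportion. A call has 1 to 12 rows; each row is the pose to reach, as a shift and turn from the pose commanded when the call began, along the tool's axes at that moment; what a row does not reach only later rows make up. A row lasts 1/8 s, in which the tool goes at most 62.5 mm and 10.7 degrees, less where a joint would pass 70% of its speed; a pose out of reach is approached as far as the arm can. A call with a gripper value outside its range is refused whole. The fingers move at their own pace and stop on an object; "newtons" is the grip in N (left out, the last holds). Time passes only in rows, so rows that repeat a pose let the fingers close. It gives the time, the measured TCP pose, the force and the opening at its end, in the units of the state.
- env.get_state(): the state, without advancing time (a new reading comes with each control period).
- env.capture(name): name is "scene" or "top" or "wrist"; returns a dict with "color" (400x640x3 uint8, red, green, blue), "fx", "fy", "cx", "cy" (pixels), "pose" (4x4, takes a point from camera to world coordinates); the wrist camera has in their place "hand_eye" (4x4, takes a point from camera to tool coordinates, whose origin is the TCP and whose axes are the flange's). Camera axes: x right, y up, looking along -z (the intrinsics and any distortion apply to the point x, -y, -z); pixel columns grow to the right and rows downward; lengths in m; the calibration is good to about 2 mm. A picture is of the moment at which its call begins: read the wrist's pose just before it. There is no depth.
- env.close_job(): hands the job in, once; it reports no verdict.
The state is a dict: "time": time; "joint_pos": joint angles; "joint_velocities": joint speeds; "tau": joint torques, N m; "tcp_pos": TCP position; "tool_rot": TCP orientation; "contact_force": force on the tool from outside, world axes, zero at the start; "torque": the same for the moment, N m; "gripper_width": finger opening in m.
Only numpy, scipy, OpenCV 4.12 (cv2) and the standard library are available. Lean on these libraries where they do the work, as an engineer would, in place of code of your own. Each camera call takes 0.05 s, during which the arm holds its last target.

## Working session

There is one attempt and no reset: what is moved stays moved. The work goes in short steps, Python scripts to look and compute and a tool call to move; the robot and the scene stay as the last step left them, time stands still between calls to the robot, and variables do not carry over. Pictures are saved under pics/ and viewed, and the job is handed in when it is done.

Besides the shell and the picture viewer there is one more tool, called by a JSON object that holds its "fn" and its "kwargs", one argument or row to a line. jog_arm: Moves the arm, as the interface text tells. Its arguments: {"type":"object","properties":{"rows":{"type":"string"},"newtons":{"type":"number"}},"required":["rows"]}

```bash
mkdir -p pics; cat > h.py <<'E'
import numpy as np, cv2
from workcell import env
def snap(n,f):
    c=env.capture(n); cv2.imwrite('pics/'+f+'.png',c['color'][:,:,::-1]); np.save('pics/'+f+'.npy',c,allow_pickle=True); return c
E
python3 - <<'E'
from h import *
print(env.get_state())
for n in ('scene','top'):
    c=snap(n,n+'0'); print({k:v for k,v in c.items() if k!='color'})
E
```

```text
{'time': 0.0, 'joint_pos': array([-1.23212168e+00,  3.59484168e-01,  1.51144473e+00, -8.53795361e-06,
        1.27252163e+00, -1.15074087e-01]), 'joint_velocities': array([-1.28854834e-03, -1.49166322e-05, -3.39901717e-04, -5.60393452e-04,
        2.62018397e-04, -2.80503294e-05]), 'tau': array([ 4.00495246e-04, -5.27621770e+01, -2.78619128e+01, -1.41823002e-04,
        1.32300606e-02,  1.72785997e-05]), 'tcp_pos': array([ 0.26277504, -0.53862512,  0.23046133]), 'tool_rot': array([-9.22683080e-04,  9.74373508e-01,  2.24934221e-01, -1.07693121e-04]), 'contact_force': array([ 0.13562731, -0.05584569,  0.22994843]), 'torque': array([-0.06631002, -0.0431318 , -0.03997304]), 'gripper_width': 0.08528029829276594}
{'fx': 467.4083626926182, 'fy': 467.4083626926182, 'cx': 316.14258276857237, 'cy': 197.59004345859054, 'pose': array([[-0.78452413, -0.46277107,  0.41275274,  1.0116605 ],
       [ 0.62005342, -0.59344432,  0.51318378,  0.61473123],
       [ 0.00745917,  0.65853381,  0.75251418,  0.91546052],
       [ 0.        ,  0.        ,  0.        ,  1.        ]])}
{'fx': 486.5520131885193, 'fy': 486.5520131885193, 'cx': 314.5316774014741, 'cy': 197.56556752808692, 'pose': array([[-0.01163019,  0.99557707, -0.0932257 ,  0.46482218],
       [-0.99989624, -0.01237168, -0.00737964,  0.03250777],
       [-0.00850036,  0.0931302 ,  0.99561765,  1.26083234],
       [ 0.        ,  0.        ,  0.        ,  1.        ]])}
```

View pics/scene0.png

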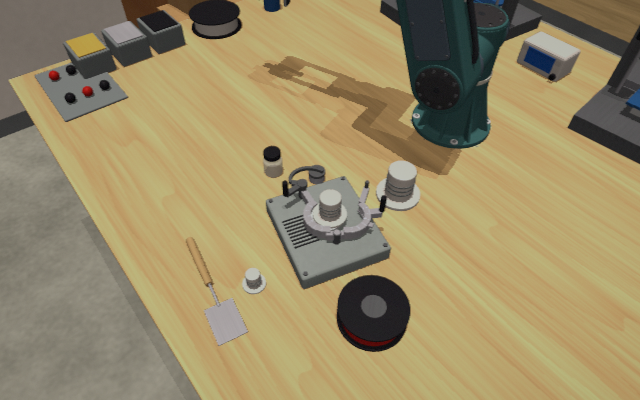

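View pics/top0.png

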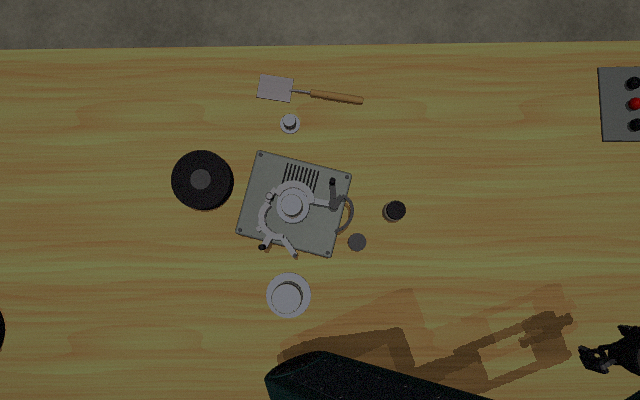

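```bash
python3 - <<'E'
import cv2
a=cv2.imread('pics/top0.png'); cv2.imwrite('pics/tz.png',cv2.resize(a[135:275,220:380],None,fx=4.2,fy=4.2,interpolation=cv2.INTER_CUBIC))
a=cv2.imread('pics/scene0.png'); cv2.imwrite('pics/sz.png',cv2.resize(a[140:290,255:425],None,fx=4,fy=4,interpolation=cv2.INTER_CUBIC))
E
```

```text
(no output)
```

View pics/tz.png

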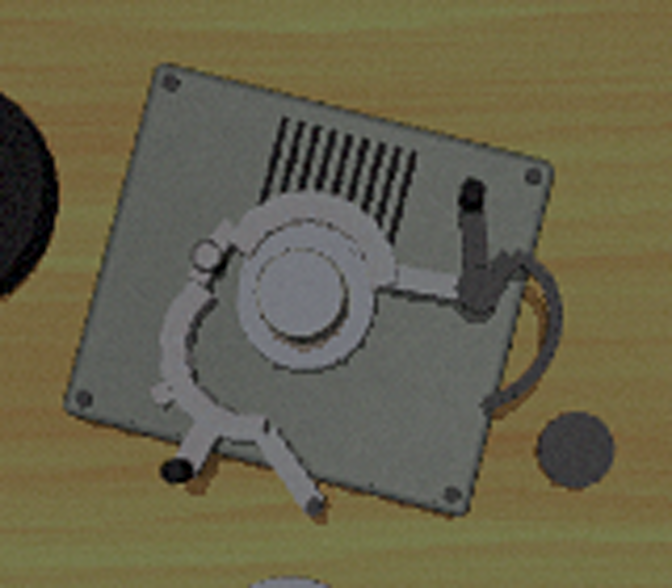

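View pics/sz.png

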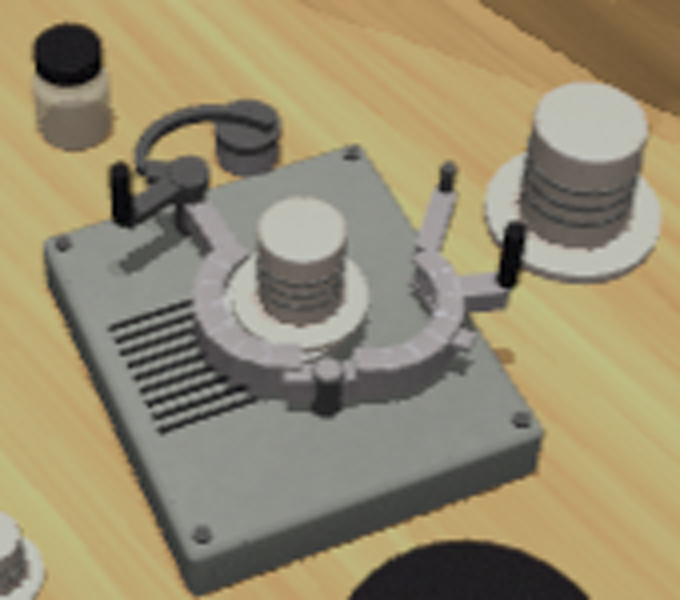

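```bash
cat >> h.py <<'E'
def ray(c,u,v,P=None):
    P=c['pose'] if P is None else P
    d=np.array([(u-c['cx'])/c['fx'],-(v-c['cy'])/c['fy'],-1.]); d=P[:3,:3]@d; return P[:3,3],d/np.linalg.norm(d)
def tri(rs):
    A=sum(np.eye(3)-np.outer(d,d) for o,d in rs); b=sum((np.eye(3)-np.outer(d,d))@o for o,d in rs)
    p=np.linalg.solve(A,b); return p,max(np.linalg.norm((np.eye(3)-np.outer(d,d))@(p-o)) for o,d in rs)
def plane(r,z): o,d=r; return o+d*(z-o[2])/d[2]
def ld(f): return np.load('pics/'+f+'.npy',allow_pickle=True).item()
E
cat > a.py <<'E'
from h import *
t=ld('top0');s=ld('scene0')
T=lambda x,y:(220+x/4.2-.4,135+y/4.2-.4); S=lambda x,y:(255+x/4-.4,140+y/4-.4)
pts={'pull':((177,467),(514,228)),'lev':((472,184),(122,170)),'jh':((205,254),(330,370)),'lh':((478,298),(192,168)),'can':((302,292),(302,228))}
R={}
for k,(a,b) in pts.items():
    p,e=tri([ray(t,*T(*a)),ray(s,*S(*b))]); R[k]=p; print(k,p.round(4),round(e,4), plane(ray(t,*T(*a)),p[2]).round(4))
print('jaw r',np.linalg.norm((R['pull']-R['jh'])[:2]),'lev r',np.linalg.norm((R['lev']-R['lh'])[:2]))
for n,a,z in (('corners',(165,72),.045),('c2',(548,160),.045),('c3',(68,412),.045),('c4',(468,515),.045)): print(n,plane(ray(t,*T(*a)),z))
for n,uv,z in (('jar',(395,211),.075),('tin',(357,242),.028),('spool',(202,180),.05),('bigcan',(287,297),.08)): print(n,plane(ray(t,*uv),z))
E
python3 a.py
```

```text
pull [0.4591 0.1659 0.1261] 0.0014 [0.4601 0.1648 0.1261]
lev [0.6126 0.0012 0.1362] 0.0024 [ 6.144e-01 -3.000e-04  1.362e-01]
jh [0.5819 0.1543 0.082 ] 0.0012 [0.5827 0.1536 0.082 ]
lh [ 0.5548 -0.0045  0.0946] 0.0009 [ 0.5542 -0.004   0.0946]
can [0.5553 0.0954 0.1303] 0.001 [0.556  0.0948 0.1303]
jaw r 0.12330709485732598 lev r 0.05806475950703859
corners [0.69706548 0.18120176 0.045     ]
c2 [ 0.64050609 -0.04879358  0.045     ]
c3 [0.49303379 0.23911057 0.045     ]
c4 [0.42954073 0.00232605 0.045     ]
jar [ 0.54052421 -0.15451021  0.075     ]
tin [ 0.46640404 -0.06412702  0.028     ]
spool [0.62604573 0.32374761 0.05      ]
bigcan [0.33723699 0.10992133 0.08      ]
```

```bash
cat >> h.py <<'E'
from scipy.spatial.transform import Rotation as Ro
def Rt(s):
    q=s['tool_rot']; return Ro.from_quat([q[1],q[2],q[3],q[0]]).as_matrix()
def psi(s): R=Rt(s); return np.arctan2(R[1,1],R[0,1])
def rowto(p,ps,R0=None,p0=None):
    s=env.get_state(); R0=Rt(s) if R0 is None else R0; p0=s['tcp_pos'] if p0 is None else p0
    c,n=np.cos(ps),np.sin(ps); R=np.array([[-n,c,0],[c,n,0],[0,0,-1.]])
    return np.r_[Ro.from_matrix(R0.T@R).as_rotvec(), R0.T@(np.array(p)-p0)].round(4)
E
python3 - <<'E'
from h import *
print(psi(env.get_state()), rowto([.5,-.15,.22],0), rowto([.46,.21,.16],0))
E
```

```text
-1.117026818624584 [-1.300e-03 -1.100e-03 -1.117e+00  3.836e-01 -2.454e-01  1.100e-02] [-1.300e-03 -1.100e-03 -1.117e+00  5.054e-01 -5.864e-01  7.160e-02]
```

{"fn": "jog_arm", "kwargs": {
  "rows": "0 0 -0.18 0.06 -0.04 0 -1; 0 0 -0.36 0.12 -0.08 0 -1; 0 0 -0.54 0.18 -0.12 0 -1; 0 0 -0.72 0.25 -0.16 0.005 -1; 0 0 -0.9 0.31 -0.2 0.01 -1; 0 0 -1.117 0.384 -0.245 0.011 -1; 0 0 -1.117 0.384 -0.245 0.011 -1; 0 0 -1.117 0.384 -0.245 0.011 -1; 0 0 -1.117 0.384 -0.245 0.011 -1",
  "newtons": 60
}}

```text
time: 1.23
tcp_pos: [0.5008, -0.1499, 0.22]
tool_rot: [-0.0, 0.706, 0.708, -0.0]
contact_force: [0.6, 0.4, 0.1]
gripper_width: 0.0001
```

```bash
python3 - <<'E'
from h import *
s=env.get_state();print(s['tcp_pos'],psi(s),s['gripper_width'],s['joint_pos'])
c=snap('wrist','w1'); print(c['hand_eye'],c['fx'],c['cx'],c['cy'])
print(rowto([.455,.21,.2],0),rowto([.455,.21,.097],0))
E
```

```text
[ 0.50082282 -0.14994419  0.2199697 ] 0.0022486378089150733 7.011922970513795e-05 [-4.22836527e-01  2.59898362e-01  1.68918194e+00 -3.64695704e-04
  1.19332744e+00 -4.24950599e-01]
[[-7.02848719e-05  9.56768413e-01  2.90850820e-01  7.36452854e-02]
 [ 9.99998895e-01  4.99110669e-04 -1.40019728e-03 -5.32339945e-04]
 [-1.48483128e-03  2.90850400e-01 -9.56767391e-01 -1.43597650e-01]
 [ 0.00000000e+00  0.00000000e+00  0.00000000e+00  1.00000000e+00]] 355.83938753014644 319.16792391055566 201.00865442832762
[-0.0011  0.0004  0.0009  0.361  -0.045   0.0199] [-0.0011  0.0004  0.0009  0.3611 -0.0449  0.1229]
```

View pics/w1.png

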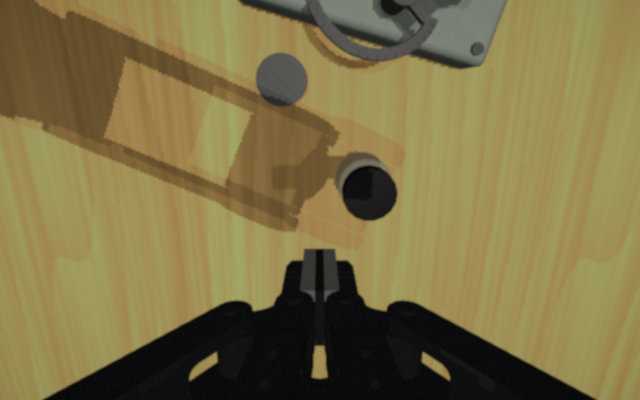

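{"fn": "jog_arm", "kwargs": {
  "rows": "0 0 0 0.06 0.01 -0.02 -1; 0 0 0 0.12 0.02 -0.03 -1; 0 0 0 0.17 0.03 -0.03 -1; 0 0 0 0.17 0.03 -0.03 -1; 0 0 0 0.17 0.03 -0.03 -1"
}}

```text
time: 1.9
tcp_pos: [0.5303, 0.0176, 0.2501]
tool_rot: [0.0, 0.708, 0.707, -0.001]
contact_force: [-0.5, -0.3, 0.4]
gripper_width: 0.0002
```

```bash
python3 - <<'E'
from h import *
s=env.get_state();print(s['tcp_pos'],psi(s))
P=np.eye(4);P[:3,:3]=Rt(s);P[:3,3]=s['tcp_pos']
c=env.capture('wrist');c['pose']=P@c['hand_eye'];np.save('pics/w2.npy',c);cv2.imwrite('pics/w2.png',c['color'][:,:,::-1])
for n,p in dict(pull=(.459,.166,.125),lev=(.613,.001,.133),jh=(.582,.154,.082),lh=(.560,-.004,.095)).items():
    q=np.linalg.inv(c['pose'])@np.r_[p,1]; print(n,c['cx']-c['fx']*q[0]/q[2],c['cy']+c['fy']*q[1]/q[2])
E
```

```text
[0.53033923 0.01755964 0.25014953] -0.0011867144446756992
pull 211.2856865572336 -25.47543791582501
lev 426.1669518804747 214.22901748940228
jh 384.8719666252412 9.103728459594691
lh 353.08835668834297 205.5698546770016
```

View pics/w2.png

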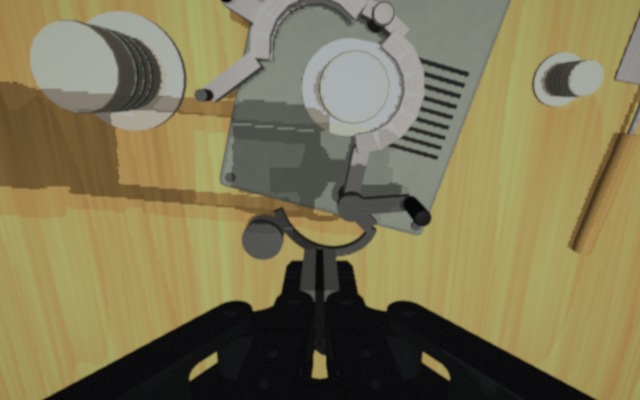

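{"fn": "jog_arm", "kwargs": {
  "rows": "0 0 0 0.06 -0.02 0 -1; 0 0 0 0.12 -0.045 0 -1; 0 0 0 0.188 -0.073 0.02 -1; 0 0 0 0.188 -0.073 0.08 -1; 0 0 0 0.188 -0.073 0.13 -1; 0 0 0 0.188 -0.073 0.153 -1; 0 0 0 0.188 -0.073 0.153 -1; 0 0 0 0.188 -0.073 0.153 -1"
}}

```text
time: 2.95
tcp_pos: [0.459, 0.2065, 0.0982]
tool_rot: [0.0, 0.708, 0.706, 0.001]
contact_force: [0.2, 0.1, 0.6]
gripper_width: -0.0001
```

```bash
cat > arc.py <<'E'
from h import *
import sys
# plan: print relative rows for pull arc
H=np.array([.582,.154]);
def jawpose(a,gap=0,r=.125,off=.018,k=1):
    p=H+r*np.array([np.cos(a),np.sin(a)]); t=np.array([-np.sin(a),np.cos(a)]); return p-t*(off+gap), np.arctan2(t[1],t[0])+np.pi/2
E
python3 - <<'E'
from arc import *
s=env.get_state();print(s['tcp_pos'],psi(s),s['contact_force'])
a0=np.radians(174.7)
for d in np.arange(0,1.0,.1):
    p,ps=jawpose(a0+d); print(round(d,2),p.round(4),round(ps,3), rowto([*p,s['tcp_pos'][2]],ps))
snap('top','t1'); snap('scene','s1')
im=cv2.imread('pics/t1.png')[135:275,220:380]; im2=cv2.imread('pics/s1.png')[140:290,255:425]
cv2.imwrite('pics/t1z.png',np.hstack([cv2.resize(im,(400,350)),cv2.resize(im2,(397,350))]))
E
```

```text
[0.45897493 0.20648987 0.09822667] -0.0018098280561947447 [0.16077184 0.14832622 0.56678029]
0.0 [0.4592 0.1835] -0.093 [ 0.0013 -0.0004  0.0907 -0.023   0.0003 -0.    ]
0.1 [0.4569 0.1711] 0.007 [ 0.0013 -0.0004 -0.0093 -0.0354 -0.002  -0.    ]
0.2 [0.4558 0.1585] 0.107 [ 0.0014 -0.0003 -0.1093 -0.048  -0.0031 -0.    ]
0.3 [0.456  0.1459] 0.207 [ 1.400e-03 -2.000e-04 -2.093e-01 -6.060e-02 -2.900e-03 -0.000e+00]
0.4 [0.4574 0.1333] 0.307 [ 1.400e-03 -1.000e-04 -3.093e-01 -7.320e-02 -1.400e-03 -0.000e+00]
0.5 [0.4601 0.121 ] 0.407 [ 1.400e-03 -1.000e-04 -4.093e-01 -8.550e-02  1.300e-03 -0.000e+00]
0.6 [0.464 0.109] 0.507 [ 0.0014 -0.     -0.5093 -0.0975  0.0052 -0.    ]
0.7 [0.4691 0.0974] 0.607 [ 1.400e-03  1.000e-04 -6.093e-01 -1.090e-01  1.030e-02 -0.000e+00]
0.8 [0.4753 0.0864] 0.707 [ 1.400e-03  1.000e-04 -7.093e-01 -1.200e-01  1.650e-02 -0.000e+00]
0.9 [0.4826 0.0761] 0.807 [ 1.400e-03  2.000e-04 -8.093e-01 -1.303e-01  2.380e-02 -0.000e+00]
```

View pics/t1z.png

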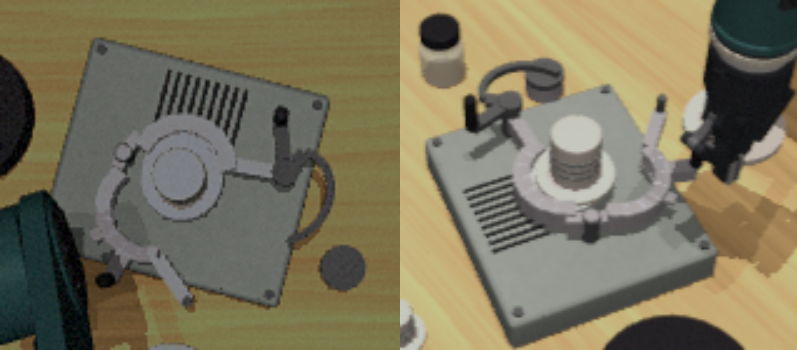

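{"fn": "jog_arm", "kwargs": {
  "rows": "0 0 0.05 -0.012 0 0 -1; 0 0 0.09 -0.021 0 0 -1; 0 0 0.04 -0.029 -0.001 0 -1; 0 0 -0.01 -0.036 -0.002 0 -1; 0 0 -0.06 -0.042 -0.0025 0 -1; 0 0 -0.11 -0.048 -0.003 0 -1; 0 0 -0.16 -0.054 -0.003 0 -1; 0 0 -0.21 -0.061 -0.003 0 -1; 0 0 -0.26 -0.067 -0.002 0 -1; 0 0 -0.31 -0.073 -0.0015 0 -1; 0 0 -0.31 -0.073 -0.0015 0 -1"
}}

```text
time: 4.42
tcp_pos: [0.4562, 0.1336, 0.0975]
tool_rot: [0.0, 0.59, 0.807, 0.0]
contact_force: [-0.0, 0.2, 0.1]
gripper_width: -0.0003
```

```bash
cat > st.py <<'E'
from arc import *
s=env.get_state(); p=psi(s); t=p-np.pi/2; f=s['contact_force']
print(s['time'],s['tcp_pos'].round(4),'psi',round(p,4),'F along push',round(-f[:2]@[np.cos(t),np.sin(t)],2),'side',round(-f[:2]@[-np.sin(t),np.cos(t)],2),f.round(2))
E
python3 st.py; python3 - <<'E'
from arc import *
s=env.get_state()
snap('top','t2')
im=cv2.imread('pics/t2.png')[135:275,220:380]
cv2.imwrite('pics/t2z.png',cv2.resize(im,(640,560)))
a0=np.radians(174.7)
for d in np.arange(.4,1.0,.05):
    p,ps=jawpose(a0+d); print(round(d,2),p.round(4),round(ps,3), rowto([*p,s['tcp_pos'][2]],ps))
E
```

```text
4.425 [0.4562 0.1336 0.0975] psi 0.3076 F along push 0.22 side -0.02 [-0.04  0.22  0.07]
0.4 [0.4574 0.1333] 0.307 [ 0.0004  0.0001 -0.0001 -0.0008  0.0009  0.    ]
0.45 [0.4586 0.1271] 0.357 [ 0.0004  0.0001 -0.0501 -0.0071  0.0001  0.    ]
0.5 [0.4601 0.121 ] 0.407 [ 4.000e-04  1.000e-04 -1.001e-01 -1.340e-02 -3.000e-04  0.000e+00]
0.55 [0.4619 0.1149] 0.457 [ 4.000e-04  1.000e-04 -1.501e-01 -1.970e-02 -4.000e-04  0.000e+00]
0.6 [0.464 0.109] 0.507 [ 4.000e-04  1.000e-04 -2.001e-01 -2.600e-02 -2.000e-04  0.000e+00]
0.65 [0.4664 0.1031] 0.557 [ 4.000e-04  1.000e-04 -2.501e-01 -3.230e-02  3.000e-04  0.000e+00]
0.7 [0.4691 0.0974] 0.607 [ 4.000e-04  1.000e-04 -3.001e-01 -3.860e-02  1.200e-03  0.000e+00]
0.75 [0.4721 0.0919] 0.657 [ 4.000e-04  1.000e-04 -3.501e-01 -4.480e-02  2.300e-03  0.000e+00]
0.8 [0.4753 0.0864] 0.707 [ 4.000e-04  1.000e-04 -4.001e-01 -5.090e-02  3.700e-03  0.000e+00]
0.85 [0.4788 0.0812] 0.757 [ 4.000e-04  2.000e-04 -4.501e-01 -5.700e-02  5.500e-03  0.000e+00]
0.9 [0.4826 0.0761] 0.807 [ 3.000e-04  2.000e-04 -5.001e-01 -6.300e-02  7.600e-03  0.000e+00]
0.95 [0.4866 0.0713] 0.857 [ 3.000e-04  2.000e-04 -5.501e-01 -6.880e-02  9.900e-03  0.000e+00]
```

View pics/t2z.png

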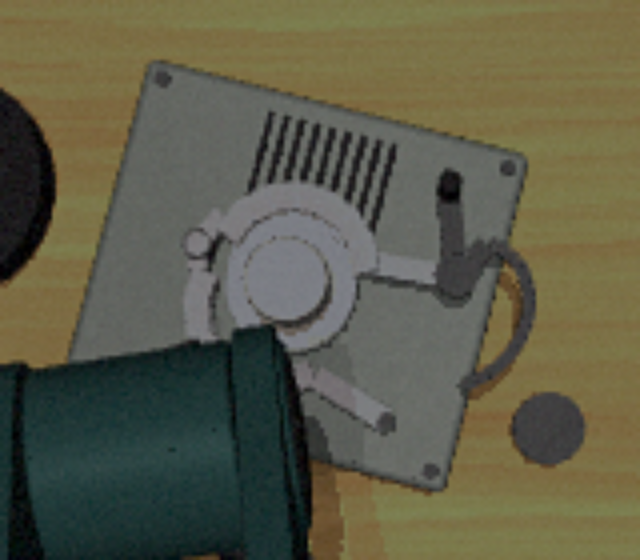

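{"fn": "jog_arm", "kwargs": {
  "rows": "0 0 -0.025 -0.0035 0 0 -1; 0 0 -0.05 -0.007 0 0 -1; 0 0 -0.075 -0.01 0 0 -1; 0 0 -0.1 -0.0134 0 0 -1"
}}

```text
time: 4.97
tcp_pos: [0.4599, 0.1214, 0.0972]
tool_rot: [-0.0, 0.548, 0.837, -0.0]
contact_force: [-2.4, 0.5, 0.9]
gripper_width: -0.0001
```

{"fn": "jog_arm", "kwargs": {
  "rows": "0 0 -0.025 -0.003 0 0 -1; 0 0 -0.05 -0.006 0 0 -1; 0 0 -0.05 -0.006 0 0 -1"
}}

```text
time: 5.35
tcp_pos: [0.4633, 0.1157, 0.0974]
tool_rot: [0.0, 0.527, 0.85, 0.0]
contact_force: [-0.7, 1.0, -0.4]
gripper_width: -0.0003
```

```bash
python3 st.py
```

```text
5.35 [0.4633 0.1157 0.0974] psi 0.4602 F along push 1.2 side 0.21 [-0.72  0.98 -0.36]
```

{"fn": "jog_arm", "kwargs": {
  "rows": "0 0 -0.025 -0.0032 -0.0004 0 -1; 0 0 -0.05 -0.0063 -0.0008 0 -1; 0 0 -0.05 -0.0063 -0.0008 0 -1"
}}

```text
time: 5.72
tcp_pos: [0.4654, 0.1097, 0.0974]
tool_rot: [0.0, 0.506, 0.863, 0.0]
contact_force: [-1.0, -0.1, -0.1]
gripper_width: 0.0003
```

```bash
python3 st.py
```

```text
5.725 [0.4654 0.1097 0.0974] psi 0.5103 F along push 0.43 side 0.87 [-0.97 -0.05 -0.1 ]
```

{"fn": "jog_arm", "kwargs": {
  "rows": "0 0 -0.025 -0.0032 -0.0004 0 -1; 0 0 -0.025 -0.0032 -0.0004 0 -1"
}}

```text
time: 5.98
tcp_pos: [0.4664, 0.1068, 0.0974]
tool_rot: [0.0, 0.495, 0.869, 0.0]
contact_force: [-0.1, 0.3, 0.1]
gripper_width: -0.0
```

```bash
python3 st.py
```

```text
5.975 [0.4664 0.1068 0.0974] psi 0.5354 F along push 0.33 side -0.09 [-0.09  0.33  0.14]
```

```bash
python3 - <<'E'
from h import *
a=snap('scene','s3'); b=snap('top','t3')
im=b['color'][135:275,220:380]; im2=a['color'][140:290,255:425]
cv2.imwrite('pics/t3z.png',np.hstack([cv2.resize(im,(400,350)),cv2.resize(im2,(397,350))])[:,:,::-1])
E
```

```text
(no output)
```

View pics/t3z.png

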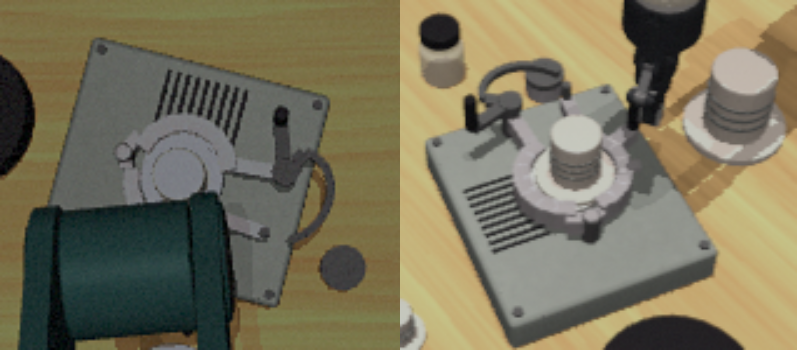

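{"fn": "jog_arm", "kwargs": {
  "rows": "0 0 -0.025 -0.0032 -0.0004 0 -1; 0 0 -0.025 -0.0032 -0.0004 0 -1"
}}

```text
time: 6.32
tcp_pos: [0.4674, 0.104, 0.0974]
tool_rot: [-0.0, 0.484, 0.875, 0.0]
contact_force: [0.1, 1.5, 0.0]
gripper_width: -0.0004
```

```bash
python3 st.py
```

```text
6.325 [0.4674 0.104  0.0974] psi 0.5603 F along push 1.26 side -0.86 [0.06 1.53 0.  ]
```

{"fn": "jog_arm", "kwargs": {
  "rows": "0 0 -0.02 -0.0025 -0.0003 0 -1; 0 0 -0.02 -0.0025 -0.0003 0 -1"
}}

```text
time: 6.58
tcp_pos: [0.4684, 0.1017, 0.0974]
tool_rot: [-0.0, 0.475, 0.88, 0.0]
contact_force: [-2.0, 1.6, 2.1]
gripper_width: 0.0001
```

{"fn": "jog_arm", "kwargs": {
  "rows": "0 0 -0.02 -0.0025 -0.0003 0 -1; 0 0 -0.02 -0.0025 -0.0003 0 -1"
}}

```text
time: 6.82
tcp_pos: [0.4695, 0.0994, 0.0973]
tool_rot: [-0.0, 0.466, 0.885, -0.0]
contact_force: [-1.0, 2.0, 1.1]
gripper_width: 0.0003
```

```bash
python3 st.py
```

```text
6.825 [0.4695 0.0994 0.0973] psi 0.6004 F along push 2.23 side -0.27 [-1.03  1.99  1.13]
```

{"fn": "jog_arm", "kwargs": {
  "rows": "0 0 -0.02 -0.0025 -0.0003 0 -1; 0 0 -0.02 -0.0025 -0.0003 0 -1; 0 0 -0.02 -0.0025 -0.0003 0 -1"
}}

```text
time: 7.2
tcp_pos: [0.4706, 0.0971, 0.0973]
tool_rot: [0.0, 0.458, 0.889, -0.0]
contact_force: [-1.1, 0.4, 0.6]
gripper_width: 0.0002
```

{"fn": "jog_arm", "kwargs": {
  "rows": "0 0 -0.02 -0.0025 -0.0003 0 -1; 0 0 -0.02 -0.0025 -0.0003 0 -1; 0 0 -0.02 -0.0025 -0.0003 0 -1"
}}

```text
time: 7.58
tcp_pos: [0.4717, 0.0951, 0.0972]
tool_rot: [-0.0, 0.449, 0.894, -0.0]
contact_force: [-2.4, 2.3, 1.4]
gripper_width: 0.0003
```

```bash
python3 st.py
```

```text
7.575 [0.4717 0.0951 0.0972] psi 0.64 F along push 3.28 side 0.6 [-2.44  2.28  1.39]
```

{"fn": "jog_arm", "kwargs": {
  "rows": "0 0 -0.01 -0.0025 -0.0003 0 -1; 0 0 -0.01 -0.0025 -0.0003 0 -1; 0 0 -0.01 -0.0025 -0.0003 0 -1"
}}

```text
time: 7.95
tcp_pos: [0.473, 0.0928, 0.0973]
tool_rot: [-0.0, 0.444, 0.896, -0.0]
contact_force: [-2.7, 1.0, 0.0]
gripper_width: 0.0
```

```bash
python3 st.py
```

```text
7.95 [0.473  0.0928 0.0973] psi 0.65 F along push 2.39 side 1.54 [-2.67  0.96  0.  ]
```

{"fn": "jog_arm", "kwargs": {
  "rows": "0 0 -0.02 -0.0025 -0.0003 0 -1; 0 0 -0.02 -0.0025 -0.0003 0 -1; 0 0 -0.02 -0.0025 -0.0003 0 -1"
}}

```text
time: 8.32
tcp_pos: [0.4743, 0.0905, 0.0973]
tool_rot: [-0.0, 0.435, 0.9, -0.0]
contact_force: [-2.5, 1.6, 0.3]
gripper_width: 0.0001
```

```bash
python3 st.py
```

```text
8.325 [0.4743 0.0905 0.0973] psi 0.67 F along push 2.81 side 0.93 [-2.48  1.62  0.27]
```

{"fn": "jog_arm", "kwargs": {
  "rows": "0 0 -0.02 -0.0025 -0.0003 0 -1; 0 0 -0.02 -0.0025 -0.0003 0 -1; 0 0 -0.02 -0.0025 -0.0003 0 -1"
}}

```text
time: 8.7
tcp_pos: [0.4755, 0.0885, 0.0972]
tool_rot: [-0.0, 0.426, 0.905, -0.0]
contact_force: [-4.7, 2.2, 1.5]
gripper_width: 0.0
```

```bash
python3 st.py; python3 - <<'E'
from h import *
a=snap('scene','s4'); b=snap('top','t4')
im=b['color'][135:275,220:380]; im2=a['color'][140:290,255:425]
cv2.imwrite('pics/t4z.png',np.hstack([cv2.resize(im,(400,350)),cv2.resize(im2,(397,350))])[:,:,::-1])
E
```

```text
8.7 [0.4755 0.0885 0.0972] psi 0.6899 F along push 4.69 side 2.18 [-4.67  2.23  1.54]
```

View pics/t4z.png

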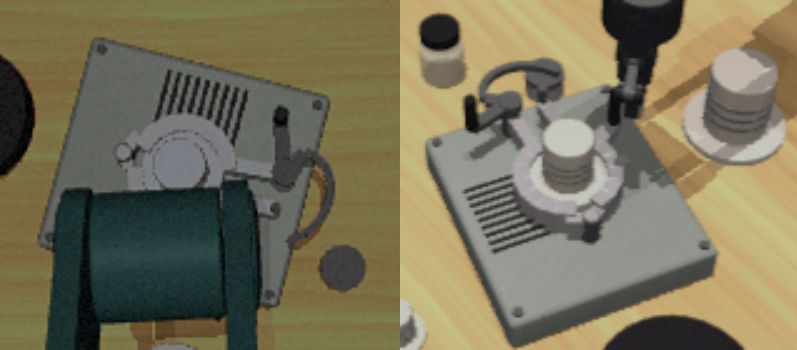

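{"fn": "jog_arm", "kwargs": {
  "rows": "0 0 -0.01 -0.0013 -0.0001 0 -1; 0 0 -0.01 -0.0013 -0.0001 0 -1; 0 0 -0.01 -0.0013 -0.0001 0 -1"
}}

```text
time: 9.18
tcp_pos: [0.4757, 0.0879, 0.0972]
tool_rot: [-0.001, 0.422, 0.907, 0.0]
contact_force: [-5.6, 3.9, 2.7]
gripper_width: 0.0004
```

```bash
python3 st.py
```

```text
9.175 [0.4757 0.0879 0.0972] psi 0.6999 F along push 6.58 side 1.73 [-5.56  3.91  2.72]
```

{"fn": "jog_arm", "kwargs": {
  "rows": "0 0 -0.01 -0.0013 -0.0001 0 -1; 0 0 -0.01 -0.0013 -0.0001 0 -1; 0 0 -0.01 -0.0013 -0.0001 0 -1"
}}

```text
time: 9.55
tcp_pos: [0.476, 0.0873, 0.0972]
tool_rot: [-0.001, 0.417, 0.909, 0.0]
contact_force: [-6.0, 5.9, 4.0]
gripper_width: 0.0003
```

```bash
python3 st.py
```

```text
9.55 [0.476  0.0873 0.0972] psi 0.7096 F along push 8.4 side 0.74 [-6.04  5.89  3.97]
```

{"fn": "jog_arm", "kwargs": {
  "rows": "0 0 0 0.01 0 0 -1; 0 0 0 0.025 0 0 -1; 0 0 0 0.025 0 -0.06 -1; 0 0 0 0.025 0 -0.12 -1; 0 0 0 0.025 -0.05 -0.13 -1; 0 0 0 0.025 -0.1 -0.13 -1; 0 0 0 0.025 -0.1 -0.13 -1; 0 0 0 0.025 -0.1 -0.13 -1"
}}

```text
time: 10.55
tcp_pos: [0.3859, 0.0405, 0.2278]
tool_rot: [0.001, 0.417, 0.909, 0.0]
contact_force: [0.6, 0.2, 0.1]
gripper_width: 0.0
```

```bash
python3 st.py; python3 - <<'E'
from h import *
a=snap('scene','s5'); b=snap('top','t5')
cv2.imwrite('pics/t5z.png',cv2.resize(b['color'][135:275,220:380],None,fx=4.2,fy=4.2,interpolation=cv2.INTER_CUBIC)[:,:,::-1])
cv2.imwrite('pics/s5z.png',cv2.resize(a['color'][140:290,255:425],None,fx=4,fy=4,interpolation=cv2.INTER_CUBIC)[:,:,::-1])
E
```

```text
10.55 [0.3859 0.0405 0.2278] psi 0.7096 F along push -0.2 side -0.59 [0.57 0.23 0.1 ]
```

View pics/t5z.png

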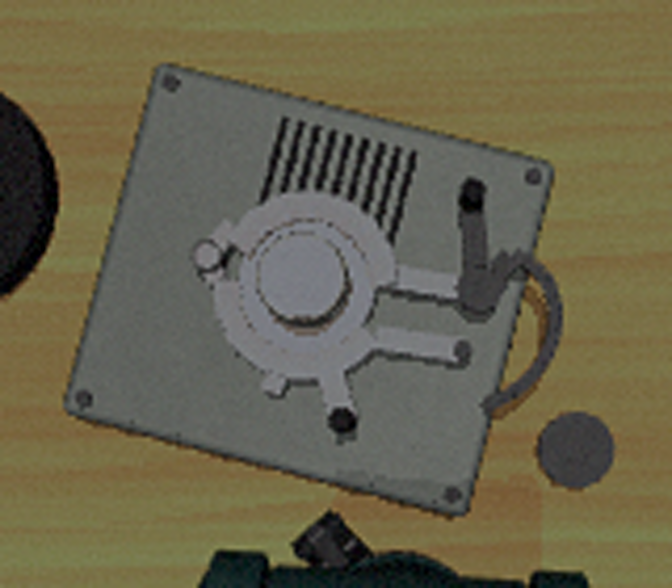

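View pics/s5z.png

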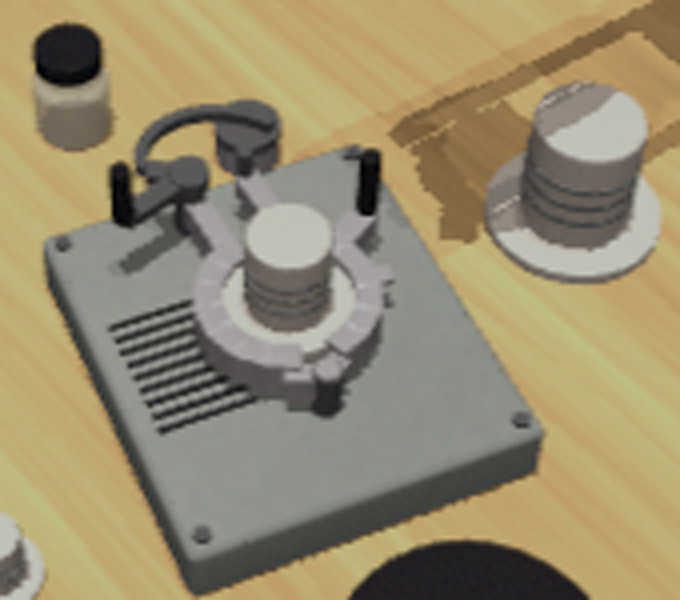

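```bash
cat > lev.py <<'E'
from h import *
L=np.array([.5608,-.004])
def levpose(a,gap=0,r=.052,off=.018):
    p=L+r*np.array([np.cos(a),np.sin(a)]); t=np.array([np.sin(a),-np.cos(a)]); return p-t*(off+gap), np.arctan2(t[1],t[0])+np.pi/2
E
python3 - <<'E'
from lev import *
p,ps=levpose(.087,.012); print(p,ps,rowto([*p,.228],ps),rowto([*p,.108],ps))
E
```

```text
[0.60999662 0.03040483] 0.08699999999999997 [ 1.400e-03  5.000e-04  6.236e-01 -1.537e-01  1.629e-01 -1.000e-04] [ 1.400e-03  5.000e-04  6.236e-01 -1.536e-01  1.627e-01  1.199e-01]
```

{"fn": "jog_arm", "kwargs": {
  "rows": "0 0 0.15 -0.038 0.04 0 -1; 0 0 0.3 -0.077 0.08 0 -1; 0 0 0.45 -0.115 0.12 0 -1; 0 0 0.624 -0.154 0.163 0 -1; 0 0 0.624 -0.154 0.163 0.03 -1; 0 0 0.624 -0.154 0.163 0.08 -1; 0 0 0.624 -0.154 0.163 0.12 -1; 0 0 0.624 -0.154 0.163 0.12 -1; 0 0 0.624 -0.154 0.163 0.12 -1"
}}

```text
time: 11.78
tcp_pos: [0.6104, 0.0302, 0.1082]
tool_rot: [0.001, 0.676, 0.737, 0.001]
contact_force: [0.7, 0.5, 1.1]
gripper_width: -0.0001
```

```bash
python3 st.py; python3 - <<'E'
from lev import *
s=env.get_state()
for d in np.arange(0,1.01,.1):
    p,ps=levpose(.087-d); print(round(d,2),p.round(4),rowto([*p,s['tcp_pos'][2]],ps)[2:5])
E
```

```text
11.775 [0.6104 0.0302 0.1082] psi 0.0867 F along push 0.45 side -0.76 [0.72 0.52 1.14]
0.0 [0.611  0.0185] [-0.0003 -0.0117 -0.0004]
0.1 [0.613  0.0133] [ 0.0997 -0.017   0.0011]
0.2 [0.6145 0.008 ] [ 0.1997 -0.0224  0.0021]
0.3 [0.6154 0.0026] [ 0.2997 -0.0279  0.0026]
0.4 [ 0.6158 -0.0029] [ 0.3997 -0.0334  0.0025]
0.5 [ 0.6157 -0.0084] [ 0.4997 -0.0389  0.0018]
0.6 [ 0.6149 -0.0138] [ 0.5997 -0.0442  0.0007]
0.7 [ 0.6137 -0.0192] [ 0.6997 -0.0495 -0.001 ]
0.8 [ 0.6119 -0.0244] [ 0.7997 -0.0545 -0.0033]
0.9 [ 0.6096 -0.0294] [ 0.8997 -0.0593 -0.006 ]
1.0 [ 0.6068 -0.0341] [ 0.9997 -0.0638 -0.0092]
```

{"fn": "jog_arm", "kwargs": {
  "rows": "0 0 0 -0.006 0 0 -1; 0 0 0 -0.012 0 0 -1; 0 0 0.1 -0.017 0.001 0 -1; 0 0 0.2 -0.0225 0.002 0 -1; 0 0 0.3 -0.028 0.0025 0 -1; 0 0 0.3 -0.028 0.0025 0 -1"
}}

```text
time: 12.52
tcp_pos: [0.6147, 0.0013, 0.1083]
tool_rot: [0.001, 0.779, 0.628, 0.001]
contact_force: [-0.9, 0.2, 0.4]
gripper_width: -0.0
```

```bash
python3 st.py; python3 - <<'E'
from lev import *
s=env.get_state()
a=snap('scene','s6'); b=snap('top','t6')
im=b['color'][135:275,260:420]; im2=a['color'][140:290,255:425]
cv2.imwrite('pics/t6z.png',np.hstack([cv2.resize(im,(400,350)),cv2.resize(im2,(397,350))])[:,:,::-1])
for d in np.arange(.3,.81,.1):
    p,ps=levpose(.087-d); print(round(d,2),p.round(4),rowto([*p,s['tcp_pos'][2]],ps)[2:5])
E
```

```text
12.525 [0.6147 0.0013 0.1083] psi -0.2139 F along push -0.02 side 0.96 [-0.94  0.19  0.36]
0.3 [0.6154 0.0026] [0.0007 0.0012 0.0011]
0.4 [ 0.6158 -0.0029] [ 0.1007 -0.0041  0.0027]
0.5 [ 0.6157 -0.0084] [ 0.2007 -0.0095  0.0037]
0.6 [ 0.6149 -0.0138] [ 0.3007 -0.015   0.0041]
0.7 [ 0.6137 -0.0192] [ 0.4007 -0.0205  0.004 ]
0.8 [ 0.6119 -0.0244] [ 0.5007 -0.026   0.0034]
```

View pics/t6z.png

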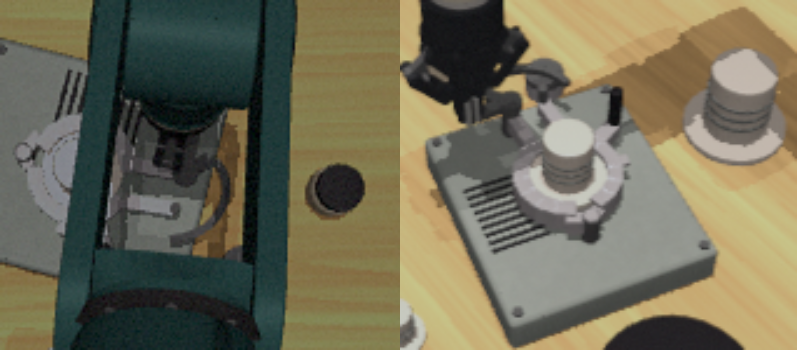

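{"fn": "jog_arm", "kwargs": {
  "rows": "0 0 0.1 -0.005 0.002 0 -1; 0 0 0.2 -0.0105 0.003 0 -1; 0 0 0.2 -0.0105 0.003 0 -1"
}}

```text
time: 13.0
tcp_pos: [0.6146, -0.009, 0.1074]
tool_rot: [0.0, 0.837, 0.547, -0.0]
contact_force: [0.3, 0.0, 0.7]
gripper_width: 0.0002
```

```bash
python3 st.py
```

```text
13.0 [ 0.6146 -0.009   0.1074] psi -0.4121 F along push 0.14 side -0.25 [0.28 0.03 0.73]
```

{"fn": "jog_arm", "kwargs": {
  "rows": "0 0 0.05 -0.0027 0.0009 0 -1; 0 0 0.1 -0.0054 0.0016 0 -1; 0 0 0.1 -0.0054 0.0016 0 -1"
}}

```text
time: 13.38
tcp_pos: [0.614, -0.0143, 0.1074]
tool_rot: [-0.0, 0.863, 0.505, 0.0]
contact_force: [0.7, 1.2, -0.5]
gripper_width: 0.0002
```

```bash
python3 st.py; python3 - <<'E'
from lev import *
s=env.get_state()
for d in np.arange(.6,1.11,.1):
    p,ps=levpose(.087-d); print(round(d,2),p.round(4),rowto([*p,s['tcp_pos'][2]],ps)[2:5])
E
```

```text
13.375 [ 0.614  -0.0143  0.1074] psi -0.5111 F along push 1.38 side -0.07 [ 0.74  1.17 -0.5 ]
0.6 [ 0.6149 -0.0138] [0.0019 0.0009 0.0006]
0.7 [ 0.6137 -0.0192] [ 0.1019 -0.0044  0.0021]
0.8 [ 0.6119 -0.0244] [ 0.2019 -0.0098  0.0031]
0.9 [ 0.6096 -0.0294] [ 0.3019 -0.0153  0.0036]
1.0 [ 0.6068 -0.0341] [ 0.4019 -0.0208  0.0035]
1.1 [ 0.6036 -0.0386] [ 0.5019 -0.0263  0.0028]
```

Steps of 0.1 rad, feeling the force.

{"fn": "jog_arm", "kwargs": {
  "rows": "0 0 0.05 -0.0026 0.001 0 -1; 0 0 0.1 -0.0052 0.0018 0 -1; 0 0 0.1 -0.0052 0.0018 0 -1"
}}

```text
time: 13.75
tcp_pos: [0.6129, -0.0198, 0.1074]
tool_rot: [-0.0, 0.887, 0.462, -0.0]
contact_force: [-0.5, 0.7, -0.0]
gripper_width: 0.0002
```

```bash
python3 st.py
```

```text
13.75 [ 0.6129 -0.0198  0.1074] psi -0.6114 F along push 0.27 side 0.77 [-0.48  0.67 -0.02]
```

{"fn": "jog_arm", "kwargs": {
  "rows": "0 0 0.05 -0.0026 0.001 0 -1; 0 0 0.1 -0.0052 0.0018 0 -1; 0 0 0.1 -0.0052 0.0018 0 -1"
}}

```text
time: 14.12
tcp_pos: [0.6114, -0.0251, 0.1073]
tool_rot: [-0.0, 0.909, 0.417, -0.0]
contact_force: [0.7, 0.6, 0.1]
gripper_width: -0.0001
```

```bash
python3 st.py
```

```text
14.125 [ 0.6114 -0.0251  0.1073] psi -0.7115 F along push 0.96 side -0.16 [0.75 0.62 0.11]
```

{"fn": "jog_arm", "kwargs": {
  "rows": "0 0 0.05 -0.0026 0.001 0 -1; 0 0 0.1 -0.0052 0.0018 0 -1; 0 0 0.1 -0.0052 0.0018 0 -1"
}}

```text
time: 14.5
tcp_pos: [0.6093, -0.0302, 0.1073]
tool_rot: [-0.0, 0.929, 0.371, -0.0]
contact_force: [0.8, -0.3, -0.1]
gripper_width: -0.0002
```

```bash
python3 st.py; python3 - <<'E'
from lev import *
s=env.get_state()
a=snap('scene','s7'); b=snap('top','t7')
im=b['color'][135:275,260:420]; im2=a['color'][140:290,255:425]
cv2.imwrite('pics/t7z.png',np.hstack([cv2.resize(im,(400,350)),cv2.resize(im2,(397,350))])[:,:,::-1])
for d in np.arange(.9,1.41,.1):
    p,ps=levpose(.087-d); print(round(d,2),p.round(4),rowto([*p,s['tcp_pos'][2]],ps)[2:5])
E
```

```text
14.5 [ 0.6093 -0.0302  0.1073] psi -0.8116 F along push 0.37 side -0.77 [ 0.8  -0.3  -0.13]
0.9 [ 0.6096 -0.0294] [ 0.0014  0.0008 -0.0005]
1.0 [ 0.6068 -0.0341] [ 0.1014 -0.0045  0.0011]
1.1 [ 0.6036 -0.0386] [ 0.2014 -0.0099  0.0021]
1.2 [ 0.5999 -0.0427] [ 0.3014 -0.0154  0.0025]
1.3 [ 0.5959 -0.0464] [ 0.4014 -0.0209  0.0024]
1.4 [ 0.5915 -0.0497] [ 0.5014 -0.0264  0.0018]
```

View pics/t7z.png

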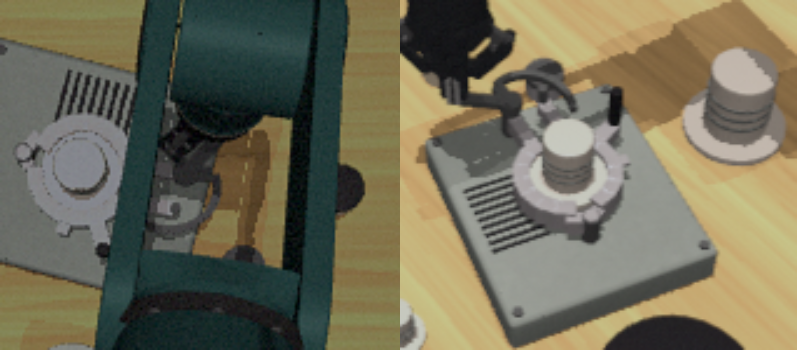

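{"fn": "jog_arm", "kwargs": {
  "rows": "0 0 0.05 -0.0026 0.0008 0 -1; 0 0 0.1 -0.0052 0.0015 0 -1; 0 0 0.1 -0.0052 0.0015 0 -1"
}}

```text
time: 14.98
tcp_pos: [0.6068, -0.035, 0.1073]
tool_rot: [0.0, 0.946, 0.323, 0.0]
contact_force: [0.6, 0.6, 0.2]
gripper_width: 0.0
```

```bash
python3 st.py
```

```text
14.975 [ 0.6068 -0.035   0.1073] psi -0.9123 F along push 0.85 side 0.12 [0.6  0.62 0.18]
```

{"fn": "jog_arm", "kwargs": {
  "rows": "0 0 0.05 -0.0026 0.0008 0 -1; 0 0 0.1 -0.0052 0.0015 0 -1; 0 0 0.1 -0.0052 0.0015 0 -1"
}}

```text
time: 15.35
tcp_pos: [0.6037, -0.0394, 0.1074]
tool_rot: [0.0, 0.961, 0.276, 0.0]
contact_force: [0.9, 0.8, -0.3]
gripper_width: -0.0
```

```bash
python3 st.py
```

```text
15.35 [ 0.6037 -0.0394  0.1074] psi -1.0121 F along push 1.19 side 0.25 [ 0.87  0.84 -0.35]
```

{"fn": "jog_arm", "kwargs": {
  "rows": "0 0 0.05 -0.0026 0.0008 0 -1; 0 0 0.1 -0.0052 0.0015 0 -1; 0 0 0.1 -0.0052 0.0015 0 -1"
}}

```text
time: 15.72
tcp_pos: [0.6001, -0.0435, 0.1074]
tool_rot: [0.0, 0.974, 0.227, 0.0]
contact_force: [1.3, 0.0, -0.4]
gripper_width: -0.0
```

```bash
python3 st.py
```

```text
15.725 [ 0.6001 -0.0435  0.1074] psi -1.1118 F along push 1.18 side -0.53 [ 1.29  0.05 -0.37]
```

{"fn": "jog_arm", "kwargs": {
  "rows": "0 0 0.05 -0.0026 0.0008 0 -1; 0 0 0.1 -0.0052 0.0015 0 -1; 0 0 0.1 -0.0052 0.0015 0 -1"
}}

```text
time: 16.1
tcp_pos: [0.5961, -0.047, 0.1075]
tool_rot: [0.0, 0.984, 0.179, 0.0]
contact_force: [1.7, -0.5, 0.4]
gripper_width: 0.0002
```

```bash
python3 st.py; python3 - <<'E'
from lev import *
s=env.get_state()
for d in np.arange(1.3,1.81,.1):
    p,ps=levpose(.087-d); print(round(d,2),p.round(4),rowto([*p,s['tcp_pos'][2]],ps)[2:5])
E
```

```text
16.1 [ 0.5961 -0.047   0.1075] psi -1.2118 F along push 1.36 side -1.07 [ 1.65 -0.52  0.38]
1.3 [ 0.5959 -0.0464] [ 0.0012  0.     -0.0007]
1.4 [ 0.5915 -0.0497] [ 0.1012 -0.0053  0.0009]
1.5 [ 0.5867 -0.0525] [ 0.2012 -0.0107  0.0019]
1.6 [ 0.5818 -0.0549] [ 0.3012 -0.0162  0.0023]
1.7 [ 0.5766 -0.0567] [ 0.4012 -0.0217  0.0022]
1.8 [ 0.5712 -0.058 ] [ 0.5012 -0.0271  0.0016]
```

{"fn": "jog_arm", "kwargs": {
  "rows": "0 0 0.05 -0.0026 0.0006 0 -1; 0 0 0.1 -0.0053 0.001 0 -1; 0 0 0.1 -0.0053 0.001 0 -1"
}}

```text
time: 16.48
tcp_pos: [0.5915, -0.0498, 0.1075]
tool_rot: [0.0, 0.992, 0.129, 0.0]
contact_force: [2.7, -0.1, 0.9]
gripper_width: -0.0
```

```bash
python3 st.py
```

```text
16.475 [ 0.5915 -0.0498  0.1075] psi -1.3117 F along push 2.56 side -0.82 [ 2.69 -0.14  0.86]
```

{"fn": "jog_arm", "kwargs": {
  "rows": "0 0 0.05 -0.0026 0.0006 0 -1; 0 0 0.1 -0.0053 0.0012 0 -1; 0 0 0.1 -0.0053 0.0012 0 -1"
}}

```text
time: 16.85
tcp_pos: [0.5865, -0.0522, 0.1074]
tool_rot: [-0.0, 0.997, 0.079, 0.0]
contact_force: [1.4, -0.5, 1.2]
gripper_width: -0.0002
```

```bash
python3 st.py
```

```text
16.85 [ 0.5865 -0.0522  0.1074] psi -1.4117 F along push 1.27 side -0.7 [ 1.36 -0.49  1.18]
```

{"fn": "jog_arm", "kwargs": {
  "rows": "0 0 0.05 -0.0026 0.0006 0 -1; 0 0 0.1 -0.0053 0.0013 0 -1; 0 0 0.1 -0.0053 0.0013 0 -1"
}}

```text
time: 17.23
tcp_pos: [0.5814, -0.0544, 0.1074]
tool_rot: [-0.0, 1.0, 0.03, 0.0]
contact_force: [1.9, -0.8, 1.1]
gripper_width: 0.0003
```

```bash
python3 st.py; python3 - <<'E'
from lev import *
a=snap('scene','s8'); b=snap('top','t8')
im=b['color'][135:275,260:420]; im2=a['color'][140:290,255:425]
cv2.imwrite('pics/t8z.png',np.hstack([cv2.resize(im,(400,350)),cv2.resize(im2,(397,350))])[:,:,::-1])
E
```

```text
17.225 [ 0.5814 -0.0544  0.1074] psi -1.5117 F along push 1.85 side -0.87 [ 1.9  -0.76  1.1 ]
```

View pics/t8z.png

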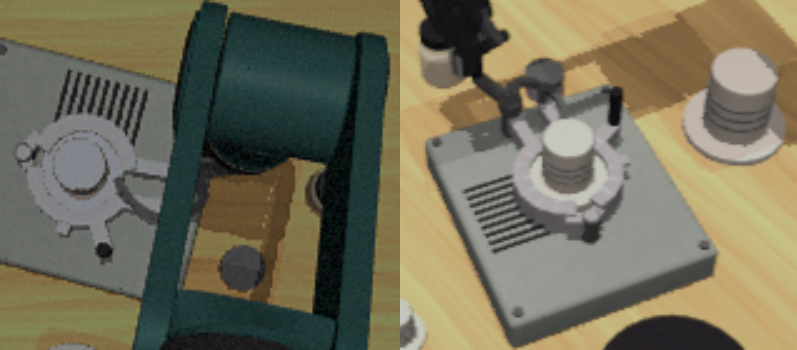

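{"fn": "jog_arm", "kwargs": {
  "rows": "0 0 0.05 -0.0026 0.0007 0 -1; 0 0 0.1 -0.0053 0.0014 0 -1; 0 0 0.1 -0.0053 0.0014 0 -1"
}}

```text
time: 17.7
tcp_pos: [0.5776, -0.0561, 0.1074]
tool_rot: [0.0, 1.0, -0.021, 0.001]
contact_force: [5.2, -0.2, -2.0]
gripper_width: -0.0003
```

```bash
python3 st.py; python3 - <<'E'
from lev import *
s=env.get_state()
for d in np.arange(1.7,2.11,.1):
    p,ps=levpose(.087-d); print(round(d,2),p.round(4),rowto([*p,s['tcp_pos'][2]],ps)[2:5])
E
```

```text
17.7 [ 0.5776 -0.0561  0.1074] psi -1.613 F along push 5.22 side -0.0 [ 5.22 -0.22 -2.  ]
1.7 [ 0.5766 -0.0567] [ 0.     -0.001   0.0007]
1.8 [ 0.5712 -0.058 ] [ 0.1    -0.0063  0.0022]
1.9 [ 0.5658 -0.0588] [ 0.2    -0.0117  0.0032]
2.0 [ 0.5603 -0.059 ] [ 0.3    -0.0172  0.0037]
2.1 [ 0.5548 -0.0587] [ 0.4    -0.0227  0.0036]
```

{"fn": "jog_arm", "kwargs": {
  "rows": "0 0 0.03 -0.0016 0.0004 0 -1; 0 0 0.03 -0.0016 0.0004 0 -1; 0 0 0.03 -0.0016 0.0004 0 -1"
}}

```text
time: 18.08
tcp_pos: [0.5766, -0.0565, 0.1075]
tool_rot: [0.0, 0.999, -0.036, 0.002]
contact_force: [5.8, -0.6, -3.0]
gripper_width: 0.0001
```

```bash
python3 st.py
```

```text
18.075 [ 0.5766 -0.0565  0.1075] psi -1.6425 F along push 5.87 side -0.16 [ 5.84 -0.58 -2.99]
```

{"fn": "jog_arm", "kwargs": {
  "rows": "0 0 0.03 -0.0016 0.0004 0 -1; 0 0 0.03 -0.0016 0.0004 0 -1; 0 0 0.03 -0.0016 0.0004 0 -1"
}}

```text
time: 18.45
tcp_pos: [0.5753, -0.057, 0.1075]
tool_rot: [0.0, 0.999, -0.051, 0.002]
contact_force: [7.0, -1.3, -4.6]
gripper_width: -0.0001
```

```bash
python3 st.py
```

```text
18.45 [ 0.5753 -0.057   0.1075] psi -1.6724 F along push 7.05 side -0.57 [ 6.95 -1.28 -4.56]
```

{"fn": "jog_arm", "kwargs": {
  "rows": "0 0 0.025 -0.0014 0.0003 0 -1; 0 0 0.025 -0.0014 0.0003 0 -1; 0 0 0.025 -0.0014 0.0003 0 -1"
}}

```text
time: 18.82
tcp_pos: [0.5742, -0.0574, 0.1075]
tool_rot: [0.0, 0.998, -0.063, 0.002]
contact_force: [7.4, -2.3, -4.7]
gripper_width: 0.0001
```

```bash
python3 st.py; sleep 0.1; python3 - <<'E'
from h import *
a=snap('scene','s9'); 
E
python3 st.py
```

```text
18.825 [ 0.5742 -0.0574  0.1075] psi -1.6975 F along push 7.59 side -1.34 [ 7.36 -2.28 -4.67]
18.875 [ 0.5742 -0.0574  0.1075] psi -1.6974 F along push 7.43 side -1.42 [ 7.19 -2.35 -3.9 ]
```

{"fn": "jog_arm", "kwargs": {
  "rows": "0 0 0.015 -0.0009 0.0002 0 -1; 0 0 0.015 -0.0009 0.0002 0 -1; 0 0 0.015 -0.0009 0.0002 0 -1"
}}

```text
time: 19.25
tcp_pos: [0.5736, -0.0576, 0.1076]
tool_rot: [0.0, 0.997, -0.071, 0.003]
contact_force: [7.5, -3.1, -6.3]
gripper_width: -0.0
```

```bash
python3 st.py
```

```text
19.25 [ 0.5736 -0.0576  0.1076] psi -1.7125 F along push 7.89 side -2.05 [ 7.52 -3.14 -6.32]
```

{"fn": "jog_arm", "kwargs": {
  "rows": "0 0 0 0.006 0 0 -1; 0 0 0 0.02 0 0 -1; 0 0 0 0.025 0 -0.05 -1; 0 0 0 0.025 0 -0.11 -1; 0 0 0 0.025 -0.05 -0.13 -1; 0 0 0 0.025 -0.11 -0.13 -1; 0 0 0 0.025 -0.17 -0.13 -1; 0 0 0 0.025 -0.17 -0.13 -1; 0 0 0 0.025 -0.17 -0.13 -1"
}}

```text
time: 20.38
tcp_pos: [0.6194, 0.1079, 0.2369]
tool_rot: [0.0, 0.997, -0.071, -0.001]
contact_force: [0.2, -0.6, 0.2]
gripper_width: -0.0
```

```bash
python3 st.py; python3 - <<'E'
from h import *
a=snap('scene','s10'); b=snap('top','t10')
cv2.imwrite('pics/t10z.png',cv2.resize(b['color'][125:285,160:420],None,fx=3,fy=3,interpolation=cv2.INTER_CUBIC)[:,:,::-1])
cv2.imwrite('pics/s10z.png',cv2.resize(a['color'][140:290,255:425],None,fx=4,fy=4,interpolation=cv2.INTER_CUBIC)[:,:,::-1])
E
```

```text
20.375 [0.6194 0.1079 0.2369] psi -1.7125 F along push 0.3 side -0.53 [ 0.22 -0.57  0.16]
```

View pics/t10z.png

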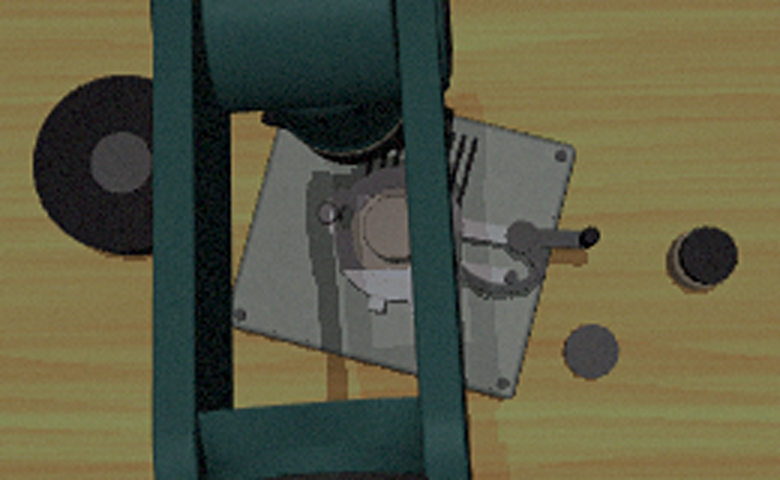

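View pics/s10z.png

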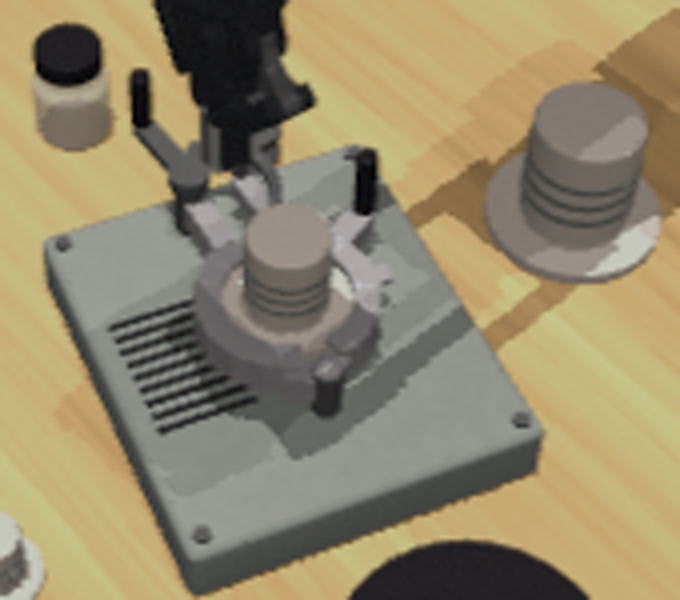

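{"fn": "jog_arm", "kwargs": {
  "rows": "0 0 0 0 0.06 -0.02 -1; 0 0 0 0 0.12 -0.04 -1; 0 0 0 0 0.18 -0.05 -1; 0 0 0 0 0.24 -0.05 -1; 0 0 0 0 0.3 -0.05 -1; 0 0 0 0 0.36 -0.05 -1; 0 0 0 0 0.42 -0.05 -1; 0 0 0 0 0.42 -0.05 -1; 0 0 0 0 0.42 -0.05 -1"
}}

```text
time: 21.6
tcp_pos: [0.5587, -0.3086, 0.287]
tool_rot: [-0.001, 0.997, -0.073, -0.0]
contact_force: [0.4, -0.1, -0.2]
gripper_width: -0.0003
```

```bash
python3 st.py; python3 - <<'E'
from h import *
a=snap('scene','s11'); b=snap('top','t11')
im=cv2.resize(b['color'][125:285,160:420],None,fx=3,fy=3,interpolation=cv2.INTER_CUBIC)[:,:,::-1]
cv2.imwrite('pics/t11z.png',im)
cv2.imwrite('pics/s11z.png',cv2.resize(a['color'][140:290,255:425],None,fx=4,fy=4,interpolation=cv2.INTER_CUBIC)[:,:,::-1])
E
```

```text
21.6 [ 0.5587 -0.3086  0.287 ] psi -1.7165 F along push 0.38 side -0.03 [ 0.38 -0.09 -0.18]
```

View pics/t11z.png

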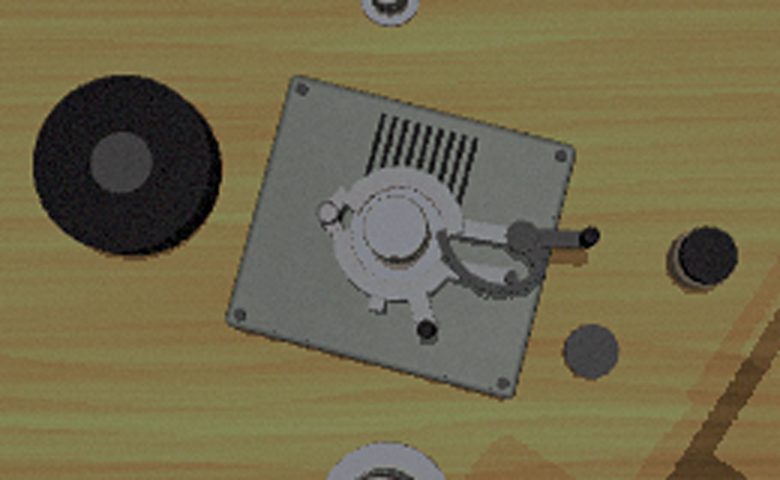

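View pics/s11z.png

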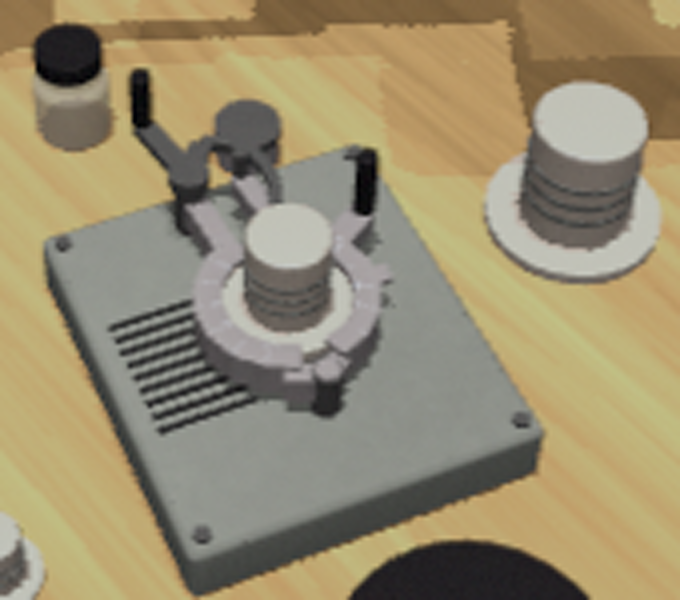

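```bash
python3 - <<'E'
from h import *
t=ld('t11');s=ld('s11')
can=tri([ray(t,160+395/3-.3,125+227/3-.3),ray(s,255+290/4-.4,140+236/4-.4)]); print(can)
print('from port mm',(can[0][:2]-[.5667,.096])*1000)
lp=tri([ray(t,160+590/3-.3,125+236/3-.3),ray(s,255+140/4-.4,140+73/4-.4)]);print(lp, np.arctan2(*(lp[0][:2]-[.5608,-.004])[::-1]))
pp=tri([ray(t,160+427/3-.3,125+328/3-.3),ray(s,255+366/4-.4,140+155/4-.4)]);print(pp)
for n,uv,z in (('jar',(395.6,211),.075),('tin',(357,242),.028),('spool',(202,180),.05)): print(n,plane(ray(t,*uv),z).round(3))
env.close_job(); print(env.get_state()['time'])
E
```

```text
(array([0.56409198, 0.09570675, 0.12991747]), np.float64(0.0009897283605112505))
from port mm [-2.60802422 -0.29324641]
(array([ 0.55540645, -0.05593774,  0.13505226]), np.float64(0.00014228953549490678)) -1.6742719547976253
(array([0.48598021, 0.07129792, 0.12456232]), np.float64(0.00037457456235985196))
jar [ 0.541 -0.156  0.075]
tin [ 0.466 -0.064  0.028]
spool [0.626 0.324 0.05 ]
the job is handed in; nothing more can be done
the job is handed in; nothing more can be done
```

The clamp ring is shut and latched on the canister, and the job is handed in; it was about 22 s in at the last timed reading. I couldn't measure the clamp's squeeze on the canister directly; I judged it from the force at the lever post.

- **Jaw:** I pushed the jaw's post round with the shut fingers. The canister slid home at about 2–3 N, then the jaw went firm, and I pressed to 8.4 N.
- **Latch:** I swung the lever clockwise. The hook bit at about 1.6–1.7 rad, and I stopped at 7.9 N on the post, with about 0.5 N of noise in the readings. I then drew the arm clear.

My last checks from the top and scene cameras, by triangulation:

- **Canister:** It stands upright as far as the two pictures show; I did not measure its tilt. It sits about 2.6 mm from the port's axis, against a limit of 8.5 mm.
- **Lever:** It has turned about 1.7 rad, and its hook is wrapped round the pin.
- **Jaw:** Its post was still in its shut position after I let go. I did not measure the jaw angle itself.
- **Bystanders:** In the last pictures the spool, jar and tin look to be where they started. I set those positions by eye, not by a fresh measurement.
- **Arm:** It is clear of everything.

No check failed. One early measurement disagreed: the lever pivot gave a radius of 58 mm instead of 52 mm. I corrected it with the given port geometry and confirmed it with a wrist-camera view.

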